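# Shut the vent and torque the pressure vessel's cap to the click

### The job

Make the pressure vessel ready for a run: first swing the red vent lever all the way over to shut it, then turn the blue-handled torque wrench clockwise (seen from above) until it clicks over, and stop at once so that the cap is not overtightened. Then swing the handle back, where its freewheel turns loose, until it lies over the green parking stripe, and let go. Leave the bottle, jar and calculator where they are.

Things in the scene. Friction and masses are not known exactly. Their poses are not given: they have to be found in the camera images.
- vessel: Fixed aluminium pressure vessel, 90 mm across (lid flange 112 mm), 104 mm high, on a white base plate 220 x 420 x 10 mm reaching from y -180 to +240 mm. Origin on the bench under the vessel's axis; z up. Above it on the axis, clear of the handle, a pressure gauge (64 mm disc, 183 to 247 mm high).
- cap_axis (a point): Point on the vertical turning axis of cap, wrench head and handle, at the height of the handle's centre line (130 mm above the bench); axes as vessel.
- handle (a point): Middle of the wrench's blue grip, on its centre line, 185 mm from the turning axis, 130 mm above the bench. Grip: level round bar 23 mm thick, from 140 to 235 mm from the axis, black end cap (25 mm) to 241 mm; inward to 65 mm a 14 mm steel shaft. The handle points radially away from the axis and only swings level about it.
- park_mark (a point): Middle of the green parking stripe (95 x 16 mm, painted flat, pointing radially) on the base plate's top, 11 mm above the bench, 185 mm from the turning axis: the parked handle lies straight above it.
- freewheel (a joint): Wrench head (yellow pointer) against the cap, rad: 0 = engaged, driving the cap clockwise; negative = swung back anticlockwise from there, where it turns loose (0.06 Nm) as far as -1.2; going clockwise it takes hold again at 0. Starts between -0.32 and -0.12.
- cap (a joint): Brass cap, rad, grows clockwise as it tightens. Its resistance rises steadily with the angle (by 2.2 Nm per rad), and it stays where it is left. Starts between 0.05 and 0.25; 0.2 to 0.45 rad more brings the click, at about 2.3 Nm (9 to 12 N at the middle of the grip). Turned more than 0.13 rad past where it clicked it is overtightened.
- click (a joint): Break-over of the handle against the wrench head, rad: 0 = straight (reads -0.01); at the set torque it gives way suddenly, clockwise, to 0.15 (its stop), the pull dropping by half, the cap standing still (a red spring strut beside the shaft swings over). Pulled on, the cap turns further. Springs back when let off. Handle's clockwise angle = cap + freewheel + click.
- vent (a joint): Red vent lever on a dark block (70 x 50 mm, top 35 mm above the bench) at (0, -135 mm) in the vessel's frame; rad: 0 = open, leaning to the vessel's -x; it swings to the vessel's +x, 1.0 = shut (its stop). Stays where it is left; a few newtons at its ball push it over. Starts between 0 and 0.2.
- vent_tip (a point): Centre of the red ball (26 mm across) on the vent lever's end. It swings in the vessel's x-z plane, 75 mm from a pivot 32 mm above the bench at (0, -135 mm): 98 mm high and 36 mm to -x when open, 36 mm to +x when shut.
- amber: Bystander: brown bottle with a red cap, 60 mm across, 115 mm tall, loose on the bench beside the vessel; origin under its centre.
- jar: Bystander: white jar, 64 mm across, 85 mm tall, loose on the bench beside the vessel; origin under its centre.
- calculator: Bystander: white pocket calculator lying flat, 150 x 105 x 16 mm; origin under its centre.
- guard (a point): Middle of the outer wire of the fixed yellow guard over the handle, 260 mm above the bench, on the vessel's +y. Two level arcs of 11 mm wire, radii 120 and 185 mm about the axis, span 60 degrees each side of +y; posts only at the inner arc's ends. It bars a gripper pointing straight down: come from outside, under it, fingers leaning 35 to 45 degrees from vertical, pointing down and in to the axis.

How it is judged (in metres and radians):
On the way, in this order (a step that is already met when the one before it is completed fails the run):
1. the vent lever is swung over to shut (value of joint vent above 0.88 rad), for 0.1 s.
2. with the vent shut, the wrench clicks over with the cap tight (value of joint vent above 0.85 rad and value of joint click above 0.05 rad and value of joint cap above 0.4 rad), for 0.05 s.
At the end, for the whole second after the job is handed in: The vent lever is shut (beyond 0.85 rad), the cap is tight but not overtightened (cap between 0.4 and 0.6 rad), the handle is straight (click below 0.03 rad) and at rest with the middle of its grip within 30 mm, seen from above, of the middle of the parking stripe, and released (value of joint vent above 0.85 rad and value of joint cap between 0.4 and 0.6 rad and value of joint click below 0.03 rad and horizontal distance between handle and park_mark below 0.03 m and velocity of joint freewheel between -0.05 and 0.05 rad/s); the robot touches nothing.
It fails at once if the cap is overtightened (beyond 0.6 rad) (value of joint cap above 0.6 rad).
It fails at once if the brown bottle is moved by 30 mm or tipped (distance of amber from where it was at the start of the episode above 0.03 m or angle between amber's own z axis and vertical above 0.5 rad).
It fails at once if the jar is moved by 30 mm or tipped (distance of jar from where it was at the start of the episode above 0.03 m or angle between jar's own z axis and vertical above 0.5 rad).
It fails at once if the calculator is moved by 30 mm (distance of calculator from where it was at the start of the episode above 0.03 m).
It also fails if it takes over 64 s, if anything falls off the work surface, if the arm or the gripper's body presses on something with over 40 N, if the wrist force passes 120 N, or if a joint passes its speed limit or range.

### The arm

A 6-joint arm with a two-finger parallel gripper is mounted at the origin on the work surface. World frame = base frame: x ahead of the robot, y to its left, z up, the work surface at z = 0. Lengths are in mm, angles in degrees, forces in N, time in s.
With the tool pointing down it reaches from about 350 to 850 mm from the base axis. Payload 8.1 kg.
Tool frame: the origin (TCP) lies at the very end of the fingers, on their centre line; the grasp point (between the pads) lies r.tcp_to_grasp behind it (r.tcp_to_grasp is the distance from the TCP to the grasp point, in mm); z points along the fingers, y is the line along which they close (so a half turn about z gives the same grasp; the last joint's range is limited). The gripper opens to 85 mm and grips with 20 to 120 N. Pads are 22 mm wide; open, the fingers measure 114 mm over their backs; the gripper's body (76 mm by 85 mm) begins 54 mm behind the grasp point. The pads swing forward as they close: fully open they stand 13 mm farther back than shut.
Start: joints at [-77.601, 7.471, 85.268, -0, 87.261, -4.893], TCP at [178.364, -572.88, 231.292] pointing down, gripper open.
Joint ranges: [-169.43, 169.43], [-51.17, 129.36], [1.28, 143.12], [-76.62, 256.62], [0, 156.53], [-152.29, 152.29]. Speed limits (degrees/s): [136.94, 136.94, 159.86, 180, 180, 180].

### API

Orientations are given as [roll, pitch, yaw] about the fixed x, y, z axes, in that order (R = Rz(yaw) Ry(pitch) Rx(roll)).
In Python, from bench import r gives the robot as it stands.
- The arm moves only by the shell command python3 -m handwheel 'ROWS' [OPENING] [FORCE]. ROWS is JSON, a list of rows, each a list of 4 numbers: the shift along the tool's x, y, z in m, then the turn about the tool's z in degrees. A call has 1 to 10 rows; each row shifts and turns the commanded pose from where the row before left it, along the tool's axes as they then stand; what a row does not reach is not made up. A row lasts 1/10 s, in which the tool goes at most 50 mm and 8.59 degrees, less where a joint would pass 70% of its speed; a pose out of reach is approached as far as the arm can. A call is refused whole if a number of a shift passes 0.05 or a number of a turn 8.59, either way. A call with a gripper value outside its range is refused whole. OPENING is the finger opening in m, from 0 to 0.0854, set as the call begins (- or left out, the last holds). The fingers move at their own pace and stop on an object; FORCE is the grip in N (left out, the last holds). Time passes only in rows, so rows that do not move let the fingers close. It gives the time, the measured TCP pose, the force, the opening and the grip force at its end, in the units of the state.
- r.sense(): the state, without advancing time (a new reading comes with each control period).
- r.snapshot(name): name is "side" or "top"; returns the picture (384x512x3 uint8, red, green, blue); there is no depth.
- r.camera_params(name): a dict with "fx", "fy", "cx", "cy" (pixels), "R" (3x3) and "t" (3): a world point X has camera coordinates R X + t. Camera axes: x right, y down, z forward; pixel columns grow to the right and rows downward; lengths in mm; the calibration is good to about 2 mm. A picture is of the moment at which its call begins. camera_params takes no time and is no camera call.
- r.hand_in(): hands the job in; it is judged then, once.
The state is a dict: "time": time; "joint_pos": joint angles; "qd": joint speeds; "joint_efforts": joint torques, N m; "tool_pos": TCP position; "tcp_rot": TCP orientation; "ft_force": force on the tool from outside, world axes, zero at the start; "wrist_torque": the same for the moment, N m; "finger_gap": finger opening in mm; "grip_force": force on a finger pad.
Only numpy, scipy, OpenCV 4.12 (cv2) and the standard library are available. Lean on these libraries where they do the work, as an engineer would, in place of code of your own. Each camera call takes 0.05 s, during which the arm holds its last target. There are 200 camera calls.

## Working session

There is one attempt and no reset: what is moved stays moved. The work goes in short steps, Python scripts to look and compute and a shell command to move; the robot and the scene stay as the last step left them, time stands still between calls to the robot, and variables do not carry over. Pictures are saved under pics/ and viewed, at most 10 in all, crops included, and the job is handed in when it is done.

```bash
ls; mkdir -p pics
python3 - <<'E'
from bench import r
import cv2
s=r.sense();print(s['time'],s['tool_pos'],s['tcp_rot'],r.tcp_to_grasp)
for n in("side","top"):
    p=r.camera_params(n);print(n,p)
    cv2.imwrite(f"pics/{n}0.png",cv2.resize(r.snapshot(n)[:,:,::-1],(800,600),interpolation=cv2.INTER_CUBIC))
E
```

```text
pics
0.0 [ 178.21824539 -572.33865901  230.21196969] [-1.79892603e+02 -7.53798953e-03  1.72912777e+01] 18.700000000000003
side {'fx': 405.9982524857716, 'fy': 405.9982524857716, 'cx': 253.26851052577885, 'cy': 182.87421410728254, 'R': array([[-0.93647315, -0.35068679, -0.006068  ],
       [-0.25929881,  0.7038736 , -0.66130635],
       [ 0.2361825 , -0.61772222, -0.75009139]]), 't': array([ 614.25254076,  207.93146897, 1174.33108482])}
top {'fx': 368.1246090504873, 'fy': 368.1246090504873, 'cx': 257.699435712966, 'cy': 187.34743246099262, 'R': array([[ 0.00272   , -0.99979978,  0.01982437],
       [-0.99458112, -0.00476506, -0.10385419],
       [ 0.10392786, -0.01943446, -0.99439494]]), 't': array([ 82.72646905, 625.69897356, 883.54783594])}
```

View pics/side0.png

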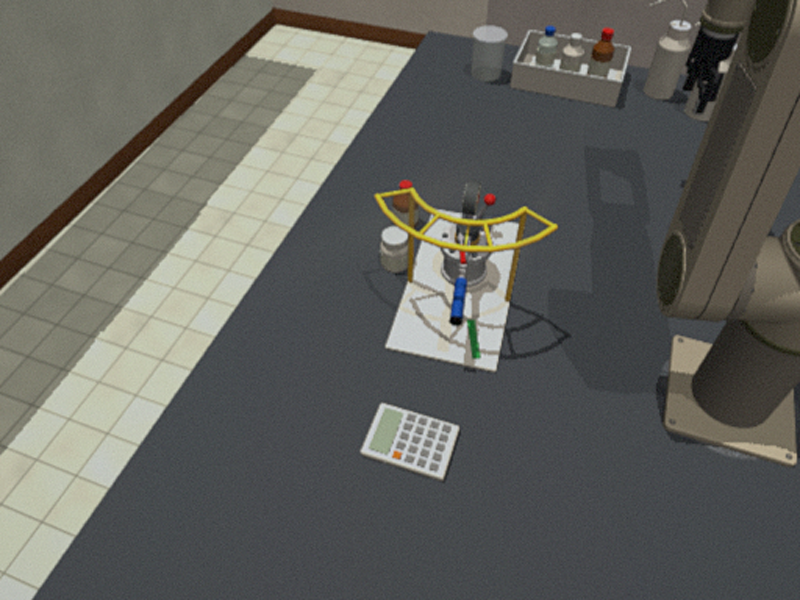

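View pics/top0.png

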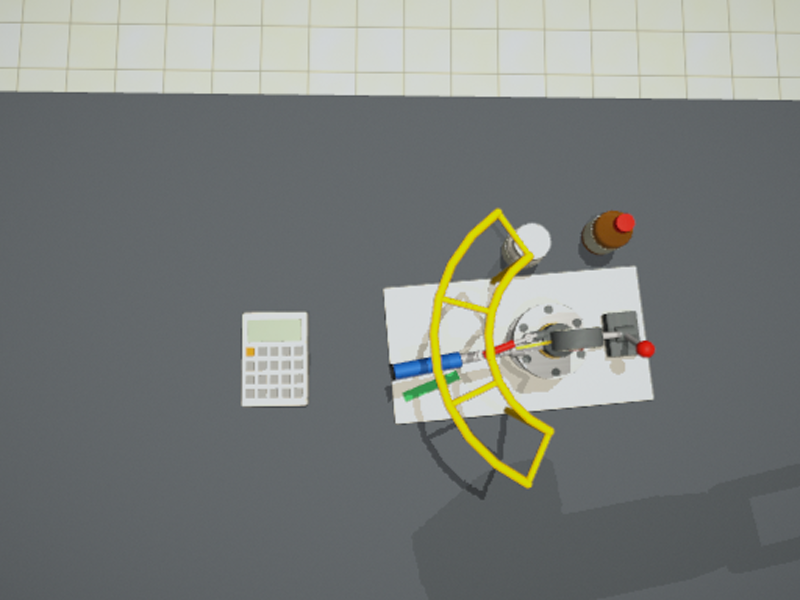

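```bash
cat > h.py <<'E'
from bench import r
import numpy as np
def bp(n,uv,z):
    p=r.camera_params(n);u,v=np.array(uv)/1.5625
    R=np.array(p['R']);c=-R.T@p['t'];d=R.T@[(u-p['cx'])/p['fx'],(v-p['cy'])/p['fy'],1]
    return c+d*(z-c[2])/d[2]
E
python3 - <<'E'
from h import *
np.set_printoptions(precision=1,suppress=True)
loc=np.array([[110,240],[110,-180],[-110,-180],[-110,240]]);
def fit(W):
    lc=loc-loc.mean(0);W=W[:,:2];wc=W-W.mean(0)
    th=np.arctan2((lc[:,0]*wc[:,1]-lc[:,1]*wc[:,0]).sum(),(lc*wc).sum())
    Rm=np.array([[np.cos(th),-np.sin(th)],[np.sin(th),np.cos(th)]])
    o=W.mean(0)-Rm@loc.mean(0);res=W-(loc@Rm.T+o)
    return th,o,res,Rm
W=np.array([bp("top",q,10) for q in [(384,289),(636,266),(653,400),(396,424)]])
th,o,res,Rm=fit(W);print(np.degrees(th),o,res)
L=lambda p:Rm.T@(p[:2]-o)
for nm,q,z in [("cap",(393,372),130),("gripin",(462,358),130),("ball",(646,349),98),("s1",(405,396),11),("s2",(459,377),11),("gl",(498,211),260),("gr",(528,486),260),("jar",(535,240),85),("amb",(624,223),115),("c1",(242,312),16),("c2",(308,405),16)]:
    w=bp("top",q,z);l=L(w);print(nm,w,l,np.hypot(*l),np.degrees(np.arctan2(l[1],l[0])))
for nm,q,z in [("cap",(457,320),130),("gripin",(461,280),130),("ball",(490,200),98),("s1",(471,321),11),("s2",(477,356),11)]:
    w=bp("side",q,z);l=L(w);print("side",nm,w,l,np.hypot(*l),np.degrees(np.arctan2(l[1],l[0])))
E
```

```text
5.349511272653333 [ 548.  -132.4] [[-1.5 -1.7]
 [-0.4  0.9]
 [ 0.5  2.4]
 [ 1.5 -1.6]]
cap [503.6 100.2 130. ] [-22.6 235.7] 236.82635264892772 95.46926505489013
gripin [523.3   3.3 130. ] [-12.  137.4] 137.95618945668537 94.9836798669599
ball [ 536.9 -272.3   98. ] [ -24.2 -138.3] 140.36650692841596 -99.90896889682865
s1 [461.7  80.5  11. ] [-66.1 220. ] 229.7266685242989 106.72515169005032
s2 [491.9  -6.2  11. ] [-44.1 130.9] 138.10968154341137 108.62006350441959
gl [701.9 -26.  260. ] [163.1  91.6] 187.08036515864433 29.322107919264777
gr [377.5 -56.1 260. ] [-162.7   91.9] 186.85322542960716 150.54057923692147
jar [ 701.4 -114.8   85. ] [154.3   3.2] 154.3515140275004 1.191597571997838
amb [ 721.7 -239.7  115. ] [ 162.9 -123. ] 204.18353704480802 -37.05759933031679
c1 [594.7 342.5  16. ] [ 90.8 468.5] 477.1779208752188 79.03354233649914
c2 [447.8 234.   16. ] [-65.6 374.2] 379.87052022606315 99.94559358094257
side cap [501.2  98.4 130. ] [-25.1 234.2] 235.5214714070392 96.10629485592496
side gripin [522.1   3.7 130. ] [-13.1 137.9] 138.5235757512117 95.42909878008578
side ball [ 536.3 -274.    98. ] [ -24.9 -139.9] 142.0586391879889 -100.09570785562828
side s1 [493.9  -1.8  11. ] [-41.7 135.1] 141.42568169031154 107.16451346477749
side s2 [459.1  77.1  11. ] [-68.9 216.9] 227.59873852558042 107.63459127167475
```

```bash
python3 -m handwheel '[[0,0,0,6],[0,0,0,6],[0.035,-0.029,0,0],[0.035,-0.029,0,0],[0.035,-0.029,0,0],[0.035,-0.029,0,0],[0.035,-0.029,0,0],[0.035,-0.029,0,0],[0.035,-0.029,0,0],[0.035,-0.029,0,0]]' 0
cat >> h.py <<'E'
from scipy.spatial.transform import Rotation as Ro
YAW=5.35;O=np.array([548,-132.4])
def info(tgt=None,local=True):
    s=r.sense();p=np.array(s['tool_pos']);M=Ro.from_euler('xyz',s['tcp_rot'],degrees=True)
    a=np.radians(YAW);Rm=np.array([[np.cos(a),-np.sin(a)],[np.sin(a),np.cos(a)]])
    l=Rm.T@(p[:2]-O)
    print('t',round(s['time'],2),'p',p.round(1),'rot',np.round(s['tcp_rot'],1),'local',l.round(1),'r',np.hypot(*l).round(1),'ang',np.degrees(np.arctan2(l[1],l[0])).round(2),'F',np.round(s['ft_force'],1),'gap',s['finger_gap'].__round__(1))
    if tgt is not None:
        w=np.r_[Rm@np.array(tgt[:2])+O,tgt[2]]
        print('shift tool mm',M.inv().apply(w-p).round(1))
E
python3 -c "
from h import *;info((-90,-138,85))"
```

```text
time: 1.1
tool_pos: [436.6, -314.4, 231.0]
tcp_rot: [-180.0, 0.0, 5.3]
ft_force: [1.3, -0.7, 0.0]
finger_gap: 0.1
grip_force: 0.0
t 1.1 p [ 436.6 -314.4  231. ] rot [-180.     0.     5.3] local [-127.9 -170.8] r 213.3 ang -126.82 F [ 1.3 -0.7  0. ] gap 0.1
shift tool mm [ 37.9 -32.8 146. ]
```

```bash
python3 -m handwheel '[[0.02,-0.033,0.03,0],[0.018,0,0.04,0],[0,0,0.04,0],[0,0,0.036,0],[0,0,0,0]]'
python3 -m handwheel '[[0.02,0,0,0],[0.02,0,0,0],[0.02,0,0,0],[0.01,0,0,0],[0.01,0,0,0],[0.01,0,0,0],[0.006,0,0,0],[0,0,0,0]]'
python3 -c "
from h import *;info((12,-138,85))"
```

```text
time: 1.6
tool_pos: [466.6, -276.4, 78.8]
tcp_rot: [-179.6, 0.5, 5.3]
ft_force: [-0.6, 1.0, -0.9]
finger_gap: 0.3
grip_force: 0.0
time: 2.4
tool_pos: [566.6, -270.7, 85.3]
tcp_rot: [-180.0, -0.0, 5.3]
ft_force: [-0.5, 0.3, -0.0]
finger_gap: -0.0
grip_force: 0.0
t 2.4 p [ 566.6 -270.7   85.3] rot [-180.    -0.     5.3] local [   5.7 -139.4] r 139.6 ang -87.68 F [-0.5  0.3 -0. ] gap -0.0
shift tool mm [ 6.3 -1.4  0.3]
```

```bash
python3 -m handwheel '[[0.004,0,0,0],[0,0,0,0]]'; python3 -m handwheel '[[0.003,0,0,0],[0,0,0,0]]';python3 -c "
from h import *;import cv2
info()
a=r.snapshot('top')[:,:,::-1];b=r.snapshot('side')[:,:,::-1]
cv2.imwrite('pics/v1.png',np.hstack([cv2.resize(a[170:290,330:450],(400,400)),cv2.resize(b[90:190,260:360],(400,400))]))"
```

```text
time: 2.6
tool_pos: [570.1, -270.4, 85.1]
tcp_rot: [-180.0, 0.0, 5.3]
ft_force: [-0.7, -0.0, -0.7]
finger_gap: 0.2
grip_force: 0.0
time: 2.8
tool_pos: [573.1, -270.2, 85.2]
tcp_rot: [-180.0, 0.0, 5.3]
ft_force: [0.5, 0.6, -1.1]
finger_gap: -0.1
grip_force: 0.2
t 2.8 p [ 573.1 -270.2   85.2] rot [-180.     0.     5.3] local [  12.2 -139.5] r 140.0 ang -85.01 F [ 0.5  0.6 -1.1] gap -0.1
```

View pics/v1.png

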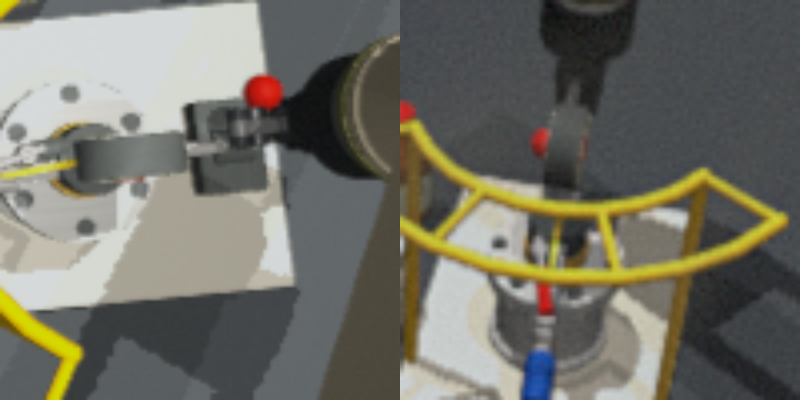

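```bash
python3 -m handwheel '[[0.003,0,0,0],[0.002,0,0,0],[0,0,0,0]]'; python3 -m handwheel '[[0.003,0,0,0],[0,0,0,0]]';python3 -c "
from h import *
info()
print(bp('top',(639.4,308.8),98))
"
```

```text
time: 3.2
tool_pos: [575.1, -270.1, 84.9]
tcp_rot: [-179.9, 0.4, 5.3]
ft_force: [-17.1, 0.1, 7.6]
finger_gap: 0.0
grip_force: 8.4
time: 3.4
tool_pos: [575.5, -270.0, 84.7]
tcp_rot: [-179.9, 0.7, 5.2]
ft_force: [-30.0, -1.0, 15.5]
finger_gap: 0.1
grip_force: 15.2
t 3.4 p [ 575.5 -270.    84.7] rot [-179.9    0.7    5.2] local [  14.5 -139.6] r 140.3 ang -84.06 F [-30.   -1.   15.5] gap 0.1
[ 596.17767539 -264.93337297   98.        ]
```

```bash
python3 -m handwheel '[[-0.02,0,0,0],[-0.04,0,0,0],[0,0,-0.045,0],[0,0,-0.045,0],[0,0,-0.045,0],[0,0,-0.045,0],[0,0,-0.045,0],[0,0,-0.03,0],[0,0,0,0]]'
python3 -m handwheel '[[0,-0.045,0,0],[0,-0.045,0,0],[0,-0.045,0,0],[0,-0.045,0,0],[0,-0.045,0,0],[0,-0.045,0,0],[0,-0.045,0,0],[0,-0.045,0,0],[0,-0.03,0,0],[0,0,0,0]]' 0.05
python3 -m handwheel '[[0,0,0,-8],[0,0,0,-8],[0,0,0,-8],[0,0,0,-8],[0,0,0,-8],[0,0,0,-8],[0,0,0,-8],[0,0,0,-8],[0,0,0,-8],[0,0,0,-8]]'
python3 -m handwheel '[[0,0,0,-8],[0,0,0,-7.4],[0,0,0,0]]'
python3 -c "
from h import *;import cv2
info((-23,246,200))
a=r.snapshot('top')[:,:,::-1];b=r.snapshot('side')[:,:,::-1]
cv2.imwrite('pics/v2.png',np.hstack([cv2.resize(a[130:330,200:400],(400,400)),cv2.resize(b[50:250,200:400],(400,400))]))"
```

```text
time: 4.3
tool_pos: [523.3, -276.1, 347.6]
tcp_rot: [179.6, -0.5, 5.3]
ft_force: [1.0, 0.4, 1.2]
finger_gap: 0.1
grip_force: 0.0
time: 5.3
tool_pos: [484.6, 116.9, 339.6]
tcp_rot: [-179.9, 0.0, 5.6]
ft_force: [-0.7, -0.0, 0.7]
finger_gap: 49.8
grip_force: 0.0
time: 6.3
tool_pos: [485.4, 112.6, 339.6]
tcp_rot: [-180.0, 0.0, 85.6]
ft_force: [-0.4, -0.9, -0.7]
finger_gap: 49.7
grip_force: 0.0
time: 6.6
tool_pos: [485.4, 112.7, 339.7]
tcp_rot: [-180.0, 0.0, 100.8]
ft_force: [0.1, -0.5, 0.3]
finger_gap: 49.8
grip_force: 0.0
t 6.6 p [485.4 112.7 339.7] rot [-180.     0.   100.8] local [-39.5 249.9] r 252.9 ang 98.98 F [ 0.1 -0.5  0.3] gap 49.8
shift tool mm [ -5.4  16.1 139.7]
```

View pics/v2.png

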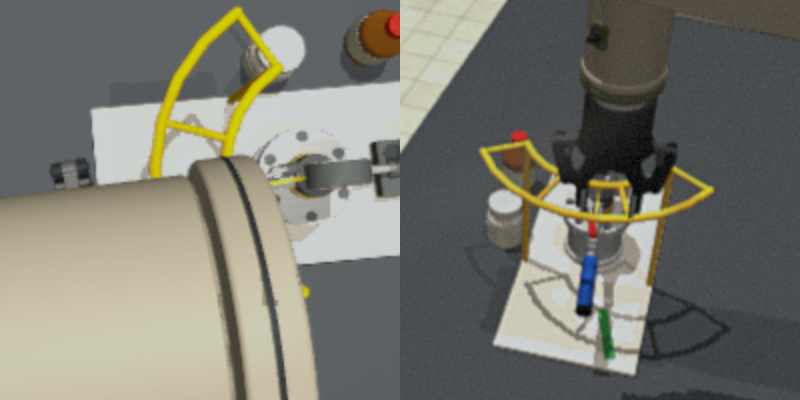

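```bash
python3 -m handwheel '[[-0.003,0.016,0.03,0],[0,0,0.04,0],[0,0,0.04,0],[0,0,0.03,0],[0,0,0,0]]'
python3 -c "
from h import *;info((-22.5,236.5,116))"
```

```text
time: 7.2
tool_pos: [498.4, 112.7, 194.8]
tcp_rot: [-179.5, -0.0, 100.5]
ft_force: [-0.9, -0.5, -0.5]
finger_gap: 49.9
grip_force: 0.0
t 7.2 p [498.4 112.7 194.8] rot [-179.5   -0.   100.5] local [-26.6 248.7] r 250.1 ang 96.09 F [-0.9 -0.5 -0.5] gap 49.9
shift tool mm [-12.5   3.7  78.8]
```

```bash
python3 -m handwheel '[[0,0.003,0.03,0],[0,0,0.03,0],[0,0,0.012,0],[0,0,0.01,0],[0,0,0,0]]'
python3 -m handwheel '[[-0.005,0,0,0],[-0.005,0,0,0],[0,0,0,0]]' 0.036
python3 -c "
from h import *;import cv2
info((-22.5,236.5,116))
b=r.snapshot('side')[:,:,::-1]
cv2.imwrite('pics/v3.png',cv2.resize(b[90:270,200:400],(800,600),interpolation=cv2.INTER_CUBIC))"
```

```text
time: 7.7
tool_pos: [504.6, 113.9, 118.4]
tcp_rot: [-180.0, -0.0, 100.7]
ft_force: [0.5, -0.3, 0.9]
finger_gap: 50.1
grip_force: 0.0
time: 8.0
tool_pos: [507.5, 103.4, 119.6]
tcp_rot: [179.9, 0.0, 100.6]
ft_force: [-0.4, 0.3, -0.7]
finger_gap: 35.9
grip_force: 0.0
t 8.0 p [507.5 103.4 119.6] rot [179.9   0.  100.6] local [-18.4 238.6] r 239.3 ang 94.4 F [-0.4  0.3 -0.7] gap 35.9
shift tool mm [-1.7 -4.3  3.6]
```

View pics/v3.png

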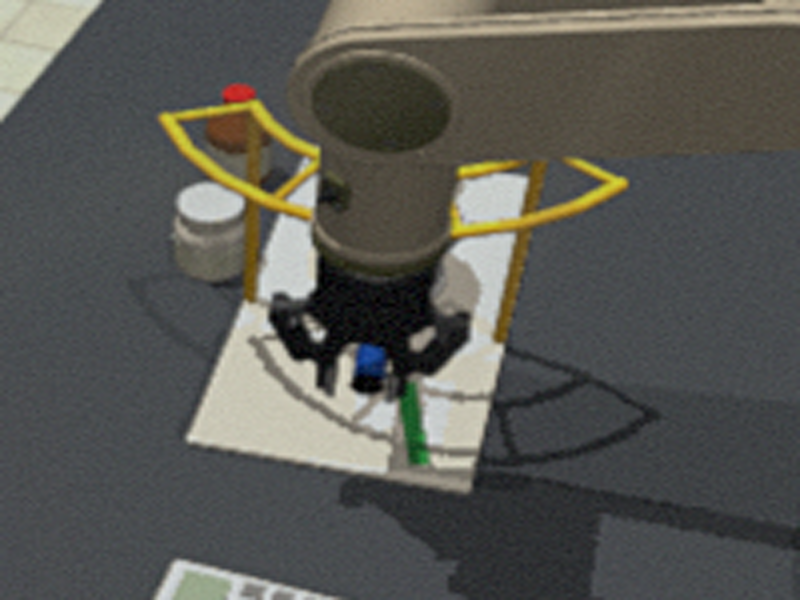

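```bash
python3 -m handwheel '[[-0.002,0.005,0.002,0],[0,0.008,0,2],[0,0.008,0,2],[0,0.008,0,2],[0,0.008,0,2],[0,0.008,0,2],[-0.001,0.008,0,2],[0,0,0,0]]'
python3 -c "
from h import *;info()"
python3 -m handwheel '[[0,0.008,0,2],[0,0.008,0,2],[0,0,0,0]]'
python3 -c "
from h import *;info()"
```

```text
time: 8.85
tool_pos: [558.4, 107.1, 115.2]
tcp_rot: [-179.8, -0.0, 88.6]
ft_force: [-7.1, 1.9, 0.4]
finger_gap: 36.2
grip_force: 3.4
t 8.85 p [558.4 107.1 115.2] rot [-179.8   -0.    88.6] local [ 32.7 237.4] r 239.7 ang 82.15 F [-7.1  1.9  0.4] gap 36.2
time: 9.15
tool_pos: [574.2, 106.0, 115.1]
tcp_rot: [-179.7, 0.1, 84.6]
ft_force: [-7.7, -0.7, 0.7]
finger_gap: 35.9
grip_force: 3.6
t 9.15 p [574.2 106.  115.1] rot [-1.797e+02  1.000e-01  8.460e+01] local [ 48.3 234.9] r 239.8 ang 78.37 F [-7.7 -0.7  0.7] gap 35.9
```

```bash
python3 -m handwheel '[[0,0.008,0,2],[0,0,0,0]]'|grep -E "pos|ft"
python3 -m handwheel '[[0,0.008,0,2],[0,0,0,0]]'|grep -E "pos|ft"
```

```text
tool_pos: [582.0, 105.1, 115.0]
ft_force: [-7.3, -1.1, 1.1]
tool_pos: [589.8, 103.9, 114.9]
ft_force: [-8.8, -3.0, 1.1]
```

```bash
python3 -m handwheel '[[-0.001,0.008,0,2],[0,0,0,0]]'|grep -E "pos|ft"
```

```text
tool_pos: [597.5, 102.2, 115.0]
ft_force: [-8.5, 0.9, 1.2]
```

```bash
python3 -m handwheel '[[0,0.004,0,1],[0,0,0,0]]'|grep -E "pos|ft"
```

```text
tool_pos: [601.0, 101.5, 114.8]
ft_force: [-8.6, -0.7, 1.0]
```

```bash
python3 -m handwheel '[[0,0.004,0,1],[0,0,0,0]]'|grep -E "pos|ft"; python3 -c "
from h import *;info()"
```

```text
tool_pos: [604.8, 100.6, 114.8]
ft_force: [-8.6, 0.8, 1.1]
t 10.15 p [604.8 100.6 114.8] rot [-1.797e+02  1.000e-01  7.670e+01] local [ 78.3 226.7] r 239.8 ang 70.94 F [-8.6  0.8  1.1] gap 36.0
```

```bash
python3 -m handwheel '[[0,0.004,0,1],[0,0,0,0]]'|grep -E "pos|ft"
```

```text
tool_pos: [608.7, 99.6, 114.8]
ft_force: [-9.9, 0.6, 2.3]
```

```bash
python3 -m handwheel '[[0,0.004,0,1],[0,0,0,0]]'|grep -E "pos|ft"
```

```text
tool_pos: [612.6, 98.6, 114.7]
ft_force: [-8.9, -0.1, 2.3]
```

```bash
python3 -m handwheel '[[0,0.004,0,1],[0,0,0,0]]'|grep -E "pos|ft"
```

```text
tool_pos: [616.6, 97.5, 114.8]
ft_force: [-8.9, -0.0, 0.7]
```

```bash
python3 -m handwheel '[[0,0.004,0,1],[0,0,0,0]]'|grep -E "pos|ft"
```

```text
tool_pos: [620.6, 96.3, 114.9]
ft_force: [-8.1, -0.2, 2.1]
```

```bash
python3 -m handwheel '[[-0.001,0.004,0,1],[0,0,0,0]]'|grep -E "pos|ft"
```

```text
tool_pos: [624.5, 94.9, 115.2]
ft_force: [-7.2, 2.4, 1.6]
```

```bash
python3 -m handwheel '[[0,0.003,0,0.5],[0,0,0,0]]'|grep -E "pos|ft"
```

```text
tool_pos: [627.4, 93.9, 115.2]
ft_force: [-6.8, 2.5, 1.1]
```

```bash
python3 -m handwheel '[[0,0.004,0,1],[0,0,0,0]]'|grep -E "pos|ft"
```

```text
tool_pos: [631.4, 92.6, 115.3]
ft_force: [-5.5, 2.2, 0.2]
```

```bash
python3 -m handwheel '[[0,0.004,0,1],[0,0,0,0]]'|grep -E "pos|ft"; python3 -c "
from h import *;info()
import cv2
a=r.snapshot('top')[:,:,::-1];b=r.snapshot('side')[:,:,::-1]
cv2.imwrite('pics/v4.png',np.hstack([cv2.resize(a[160:280,290:410],(400,400)),cv2.resize(b[110:230,230:350],(400,400))]))"
```

```text
tool_pos: [635.5, 91.0, 115.4]
ft_force: [-4.8, 0.7, 0.5]
t 11.75 p [635.5  91.  115.4] rot [-179.8    0.    69.2] local [107.9 214.3] r 240.0 ang 63.27 F [-4.8  0.7  0.5] gap 36.1
```

View pics/v4.png

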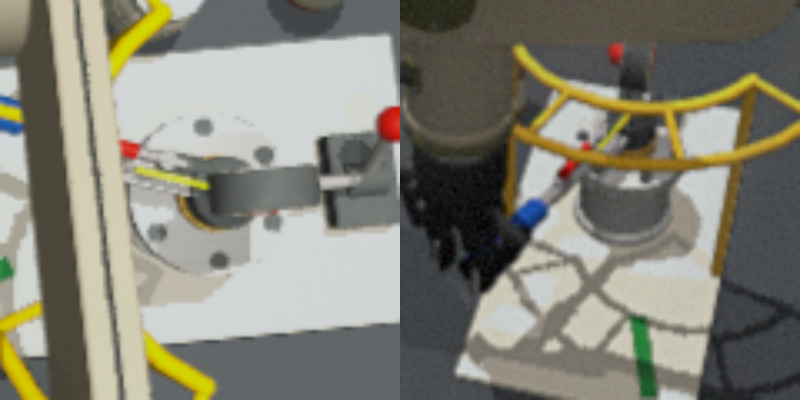

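```bash
python3 -m handwheel '[[0,-0.008,0,-2],[0,-0.008,0,-2],[0,-0.008,0,-2],[-0.001,-0.008,0,-2],[0,-0.008,0,-2],[0,-0.008,0,-2],[0,-0.008,0,-2],[-0.001,-0.008,0,-2],[0,-0.008,0,-2],[0,-0.008,0,-2]]'|grep -E "pos|ft"
python3 -m handwheel '[[0,-0.008,0,-2],[0,-0.008,0,-2],[0,-0.008,0,-2],[-0.001,-0.008,0,-2],[0,-0.008,0,-2],[0,-0.008,0,-2],[0,-0.008,0,-2],[-0.001,-0.008,0,-2],[0,-0.008,0,-2],[0,0,0,0]]'|grep -E "pos|ft"
python3 -c "
from h import *;info()"
```

```text
tool_pos: [558.1, 105.1, 116.6]
ft_force: [-0.6, 0.6, -0.1]
tool_pos: [486.8, 93.9, 116.4]
ft_force: [0.4, -0.4, 0.0]
t 13.85 p [486.8  93.9 116.4] rot [180.    0.  107.3] local [-39.8 231.1] r 234.5 ang 99.77 F [ 0.4 -0.4  0. ] gap 35.9
```

```bash
python3 -m handwheel '[[0.003,-0.008,0,-1.5],[0,-0.008,0,-1.5],[0,-0.008,0,-1.5],[0,-0.006,0,-1],[0,-0.004,0,-1],[0,-0.003,0,-1],[0,0,0,0],[0,0,0,0]]'|grep -E "pos|ft"
python3 -c "
from h import *;info()
import cv2
a=r.snapshot('top')[:,:,::-1];b=r.snapshot('side')[:,:,::-1]
cv2.imwrite('pics/v5.png',np.hstack([cv2.resize(a[160:280,240:360],(400,400)),cv2.resize(b[130:250,220:340],(400,400))]))"
```

```text
tool_pos: [451.7, 84.3, 116.4]
ft_force: [1.0, 0.8, -1.2]
t 14.65 p [451.7  84.3 116.4] rot [180.    0.  114.7] local [-75.7 224.7] r 237.1 ang 108.62 F [ 1.   0.8 -1.2] gap 35.8
```

View pics/v5.png

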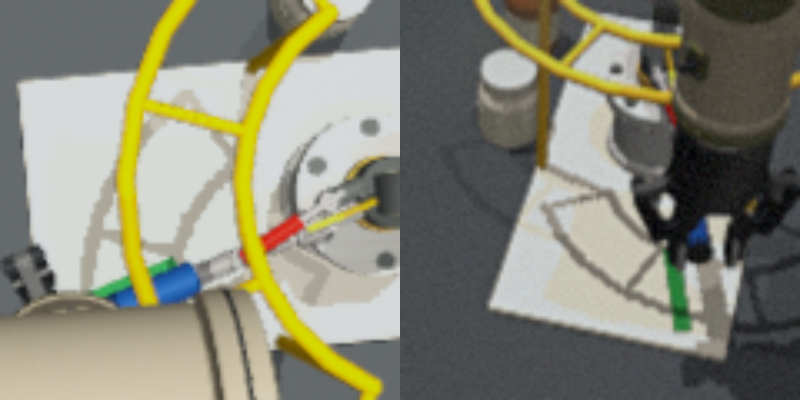

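```bash
python3 -c "
from h import *
a=np.radians(YAW);Rm=np.array([[np.cos(a),-np.sin(a)],[np.sin(a),np.cos(a)]])
for c in [(192,280),(197,283),(300,225),(282,235)]:
    q=(np.array(c)/400*120+[240,160])*1.5625
    l=Rm.T@(bp('top',q,130)[:2]-O);print(l,np.hypot(*l),np.degrees(np.arctan2(l[1],l[0])))"
```

```text
[-44.53884482 136.49968312] 143.58228369196277 108.07112449993149
[-46.77760496 133.42323018] 141.3856523085555 109.32044466408104
[-15.31909407  61.6442196 ] 63.51916603403992 103.95576931663254
[-20.75788101  74.24621909] 77.09338929468946 105.62001736324264
```

```bash
python3 -m handwheel '[[0,0,0,0],[0,0,0,0],[0,0,0,0],[0.005,0,0,0],[0.005,0,-0.01,0],[0,0,-0.03,0],[0,0,-0.04,0],[0,0,-0.04,0],[0,0,-0.04,0],[0,0,-0.04,0]]' 0.056|grep -E "pos|ft|gap"
python3 -m handwheel '[[0,0,-0.04,0],[0,0,-0.04,0],[0.03,0,0,0],[0.04,0,0,0],[0.04,0,0,0],[0.04,0,0,0],[0,0,0,0]]'|grep -E "pos|ft"
python3 -c "
from h import *;info()
import cv2
a=r.snapshot('top')[:,:,::-1];b=r.snapshot('side')[:,:,::-1]
cv2.imwrite('pics/v6.png',np.hstack([cv2.resize(a[120:320,240:440],(400,400)),cv2.resize(b[80:280,200:400],(400,400))]))"
```

```text
tool_pos: [446.9, 93.8, 318.9]
ft_force: [0.5, 0.1, 0.1]
finger_gap: 56.2
tool_pos: [382.3, 233.3, 397.3]
ft_force: [-0.7, -0.9, -0.1]
t 16.45 p [382.3 233.3 397.3] rot [ 1.799e+02 -1.000e-01  1.150e+02] local [-130.9  379.6] r 401.5 ang 109.03 F [-0.7 -0.9 -0.1] gap 55.9
```

View pics/v6.png

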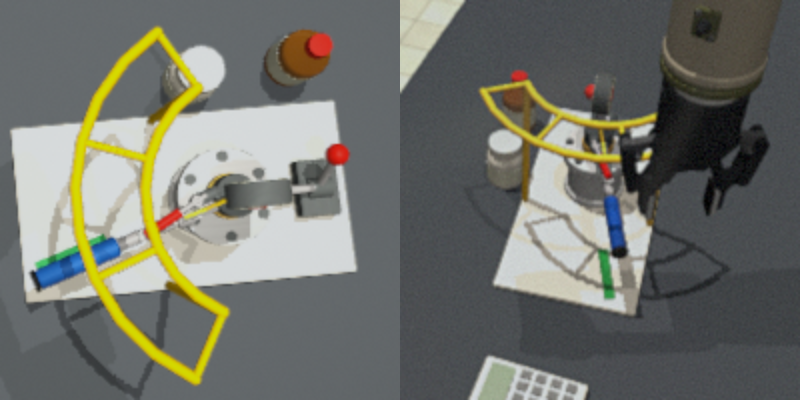

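```bash
python3 -c "
from h import *
a=np.radians(YAW);Rm=np.array([[np.cos(a),-np.sin(a)],[np.sin(a),np.cos(a)]])
for c,z in [((37,281),130),((118,246),130),((337,154),98)]:
    q=(np.array(c)/2+[240,120])*1.5625
    l=Rm.T@(bp('top',q,z)[:2]-O);print(l,np.hypot(*l),np.degrees(np.arctan2(l[1],l[0])))"
```

```text
[-72.04458086 224.91658082] 236.1734319549515 107.76114032113189
[-42.66545466 133.22132251] 139.88660333325134 107.7581813858966
[  37.21647252 -134.97702214] 140.01379336458066 -74.5851634232492
```

The handle lies at 107.8° and the stripe at about 107.5°. The vent ball is 37 mm to +x, so it is shut.

```bash
python3 -c "
from bench import r
print(r.hand_in())"
```

```text
the job is handed in; nothing more can be done
None
```

The job is handed in; the hand-in returned no verdict. The vent is shut, the wrench clicked over (pull fell from about 9.5 N to 4.9 N, then I stopped), and the handle is parked within about 0.5° of the green stripe and released. The bottle, jar and calculator were not touched.

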